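# Strip a wound coil off the spindle of a test stand

### The arm

A 6-joint arm with a two-finger parallel gripper is mounted at the origin on the work surface. World frame = base frame: x ahead of the robot, y to its left, z up, the work surface at z = 0. Lengths are in mm, angles in rad, forces in N, time in s.
With the tool pointing down it reaches from about 300 to 775 mm from the base axis. Payload 14.6 kg.
Tool frame: the origin (TCP) lies at the very end of the fingers, on their centre line; the grasp point (between the pads) lies 19 mm behind it; z points along the fingers, y is the direction in which the jaws open and shut (so a half turn about z gives the same grasp; the last joint's range is limited). The gripper opens to 94 mm and grips with 3 to 60 N. Pads are 16 mm wide; open, the fingers measure 119 mm over their backs; the gripper's body (75 mm by 177 mm) begins 78 mm behind the grasp point.
Start: joints at [-1.261, 0.3, 1.521, -0, 1.321, -0.067], TCP at [202.363, -511.408, 205.446] pointing down, gripper open.
Joint ranges: [-3.03, 3.03], [-0.79, 2.21], [0.23, 2.52], [-1.04, 4.18], [0, 3.07], [-2.55, 2.55]. Speed limits (rad/s): [2.22, 2.22, 2.57, 3.14, 3.14, 3.14].

### API

Orientations are given as [roll, pitch, yaw] about the fixed x, y, z axes, in that order (R = Rz(yaw) Ry(pitch) Rx(roll)).
In Python, from cell import manip gives the robot as it stands.
- The arm moves only by the shell command python3 -m inch 'ROWS' [FORCE]. ROWS is a JSON object of lists of equal length, an entry for each row: "grip": the opening, from -1 (shut) to 1 (fully open), so that 0 is half open; "travel": the shift along the world's x, y, z in cm, a list of three; "turn": the turn, a rotation vector about the world's x, y, z in degrees, a list of three. A call has 1 to 10 rows; each row is the pose to reach, as a shift and turn from the pose measured when the call began; what a row does not reach only later rows make up. A row lasts 1/8 s, in which the tool goes at most 62.5 mm and 10.7 degrees, less where a joint would pass 70% of its speed; a pose out of reach is approached as far as the arm can. A call with a gripper value outside its range is refused whole. The fingers move at their own pace and stop on an object; FORCE is the grip in N (left out, the last holds). Time passes only in rows, so rows that repeat a pose let the fingers close. It gives the time, the measured TCP pose, the force and the opening at its end, in the units of the state.
- manip.read_state(): the state, without advancing time (a new reading comes with each control period).
- manip.camera(name): name is "side" or "top" or "wrist"; returns (picture, depth): 384x512x3 uint8, red, green, blue; 384x512 float32, mm along the optical axis (not along the pixel's ray), 0 where there is no reading.
- manip.calibration(name): a dict with "fx", "fy", "cx", "cy" (pixels), "k1" (the pictures are not rectified: a ray, as slopes to the right and down, at radius r is drawn at 1 + k1 r^2 times it, then the intrinsics apply), "world_from_camera" (4x4, takes a point from camera to world coordinates). Camera axes: x right, y up, looking along -z (the intrinsics and any distortion apply to the point x, -y, -z); pixel columns grow to the right and rows downward; lengths in mm; the calibration is good to about 2 mm. A picture is of the moment at which its call begins: read the wrist's pose just before it. calibration takes no time and is no camera call; for the wrist camera it gives the pose at the moment of the call.
- manip.sign_off(): hands the job in, once; it reports no verdict.
Trained networks look in the newest picture that a camera, given by its name, has taken for a name from the list of things; names that differ only in an ending like _2 or _b are one class to them, and where a whole thing is asked for, a point or a joint stands for the part that bears it (a point fixed in the world has none). Each returns a list of dicts, best first, with "p" (0 to 1); they miss things now and then, are a little off and sometimes report something else, mostly with a low value. They report only what shows in the picture. A call takes as long as a camera call. They do not tell look-alikes from the thing itself.
- manip.look_for(camera, label): "bbox" ([left, top, right, bottom] in pixels, round what is visible of it).
The state is a dict: "clock": time; "joints": joint angles; "qd": joint speeds; "effort": joint torques, N m; "eef_pos": TCP position; "eef_rot": TCP orientation; "wrist_force": force on the tool from outside, world axes, zero at the start; "moment": the same for the moment, N m; "finger_gap": finger opening in mm.
Only numpy, scipy, OpenCV 4.12 (cv2) and the standard library are available. Lean on these libraries where they do the work, as an engineer would, in place of code of your own. Each camera call takes 0.05 s, during which the arm holds its last target.

### The job

Take the wound coil off the upright spindle of the test stand: turn the outer knob of the concentric pair anticlockwise (seen from above) to swing the red hold-down arm clear of the coil, leaving the small inner trim knob as it is set, then raise the lifting fork all the way by its red handle so that the coil slides up off the spindle. Push the raised coil sideways onto the black deck so that it lies flat inside the white ring mark, and leave the other objects on the table where they are.

Things in the scene. Friction and masses are not known exactly. Their poses are not given: they have to be found in the camera images.
- stand: Coil test stand, fixed. Origin on the table under the spindle axis; x points to the knob column (x 85 mm), y to the deck. White base 20 mm thick, x -135 to 125, y -70 to 190 mm. Steel spindle 32 mm in diameter at the origin, tip 70 mm above the table. Guide rods 12 mm in diameter at x -75, y +-34 mm, tops 84 mm above the table. Start poses vary by about +-0.4 rad in yaw.
- coil_mid (a point): Centre (half-way up, on the axis) of the loose coil: white flanged bobbin wound with copper, 90 mm in diameter, 34 mm high, bore 40 mm, axis (z) upright, 0.25 to 0.45 kg. It starts on the fork around the spindle, its top 74 mm above the table.
- outer_knob (a joint): Angle (rad) of the outer knob with its red hold-down arm, positive anticlockwise from above, -0.3 to 1.9, stays where left (0.06 N m friction). At 0 the arm points along the stand's -x, over the coil; it reaches 70 mm from the knob axis, is 16 mm wide, 77 to 85 mm above the table. From 0.7 on it is clear of the rising coil; at 1.57 it points along the stand's -y.
- outer_grip (a point): On the axis of the concentric knobs (stand x 85 mm, y 0), half-way up the outer knob. Outer knob: black, ribbed, 56 mm in diameter, from 86 to 120 mm above the table. It turns about the vertical axis through this point.
- trim_dot (a point): End of the red pointer on top of the inner trim knob, 11 mm from the knob axis, 141 mm above the table. The inner knob is aluminium, 26 mm in diameter, stands from 121 to 141 mm above the table, concentric above the outer knob, and turns at a touch; it must not be turned.
- lift (a joint): Height (m) of the aluminium lifting fork, 0 (down) to 0.038 (top stop). It slides vertically, stays where left; raising it with the coil takes 13 to 18 N. Two flat tines under the coil run along the stand's x at y +-34 mm, 26 mm wide, tops 40 mm above the table at 0 and 78 mm (2 mm above the deck) at 0.038.
- handle (a point): Middle of the fork's red handle bar: a round bar 15 mm in diameter and 94 mm long along the stand's y, at stand x -105 mm, 107 mm above the table when the fork is down; it moves up with the fork. It is held by two uprights 12 mm wide at stand y +-41 mm (70 mm free between them).
- mark (a point): Centre of the white ring mark (outer diameter 124, inner 112 mm) on top of the black deck, at stand x 0, y 116 mm, 76 mm above the table. The deck is 130 x 130 mm, centred here, without rims. The coil's centre is 17 mm above this point when finished.
- brass_sample: Bystander: loose brass cylinder 48 mm in diameter, 40 mm high, origin at the centre of its underside.
- steel_sample: Bystander: loose steel disc 60 mm in diameter, 25 mm high, origin at the centre of its underside.
- meter: Bystander: loose grey hand-held meter lying flat, 120 x 60 x 30 mm, origin at the centre of its underside, long along its x.
There are look-alikes about, which are no part of the job. What is shaped like the part that bears coil_mid but blue or green is not meant.

How it is judged:
By the outcome, as a careful person would: the job done as asked, in the order asked, and still so for the second after the job is handed in, with the robot touching nothing.
It also fails if it takes over 58 s, if anything falls off the work surface, if the arm or the gripper's body presses on something with over 40 N, if the wrist force passes 120 N, or if a joint passes its speed limit or range.

## Working session

There is one attempt and no reset: what is moved stays moved. The work goes in short steps, Python scripts to look and compute and a shell command to move; the robot and the scene stay as the last step left them, time stands still between calls to the robot, and variables do not carry over. Pictures are saved under pics/ and viewed, and the job is handed in when it is done.

```bash
ls; mkdir -p pics
cat > h.py <<'E'
import numpy as np, cv2
from cell import manip
def snap(n,f):
    im,d=manip.camera(n); cv2.imwrite(f'pics/{f}.png',im[:,:,::-1]); np.save(f'pics/{f}.npy',d); return im,d
def pt(n,u,v,z,c=None):
    c=c or manip.calibration(n)
    a=np.array([(u-c['cx'])/c['fx'],(v-c['cy'])/c['fy']]); s=a.copy()
    for _ in range(20): s=a/(1+c['k1']*(s@s))
    return np.array(c['world_from_camera'])@np.array([s[0]*z,-s[1]*z,-z,1])
def ptz(n,u,v,h):  # at world height h
    c=manip.calibration(n); A=pt(n,u,v,100,c)[:3];B=pt(n,u,v,1000,c)[:3]
    return A+(B-A)*(h-A[2])/(B[2]-A[2])
def proj(n,P,c=None):
    c=c or manip.calibration(n); q=np.linalg.inv(np.array(c['world_from_camera']))@np.append(P,1)
    s=np.array([q[0]/-q[2],-q[1]/-q[2]]); s=s*(1+c['k1']*(s@s)); return s[0]*c['fx']+c['cx'],s[1]*c['fy']+c['cy']
E
python3 - <<'E'
from h import *
for n in('top','side'):
    im,d=snap(n,n+'0')
    for l in ['stand','coil_mid','outer_knob','outer_grip','trim_dot','handle','mark','brass_sample','steel_sample','meter']:
        try:
            for r in manip.look_for(n,l)[:3]:
                b=r['bbox'];print(n,l,[round(x) for x in b],round(r['p'],2))
        except Exception as e: print(l,e)
print(manip.read_state())
E
```

```text
pics
top stand [186, 134, 319, 267] 0.89
top coil_mid [251, 84, 286, 122] 0.76
top coil_mid [317, 86, 354, 122] 0.72
top coil_mid [326, 275, 364, 314] 0.67
top outer_knob [279, 156, 300, 193] 0.93
top outer_grip [275, 154, 302, 199] 0.98
top trim_dot [280, 155, 298, 170] 0.61
top mark [186, 138, 316, 265] 0.8
top brass_sample [325, 229, 343, 248] 0.76
top meter [150, 159, 183, 211] 0.74
top meter [325, 228, 342, 250] 0.64
side stand [180, 172, 341, 303] 0.81
side stand [266, 187, 288, 200] 0.37
side coil_mid [140, 210, 181, 247] 0.95
side coil_mid [347, 179, 386, 211] 0.91
side coil_mid [256, 197, 296, 224] 0.68
side outer_knob [229, 177, 271, 205] 0.96
side outer_knob [182, 170, 342, 304] 0.62
side outer_grip [227, 176, 267, 205] 0.9
side trim_dot [233, 172, 244, 184] 0.59
side handle [288, 192, 334, 246] 0.72
side mark [181, 170, 343, 307] 0.73
side brass_sample [302, 188, 323, 209] 0.63
side brass_sample [288, 193, 331, 247] 0.4
side steel_sample [265, 185, 289, 197] 0.65
side meter [200, 291, 273, 334] 0.83
{'clock': 1.1, 'joints': array([-1.26060626e+00,  2.99877868e-01,  1.52099259e+00, -1.67757338e-05,
        1.32069486e+00, -6.65987415e-02]), 'qd': array([ 0.0010475 ,  0.00058908, -0.00041388, -0.00041056,  0.00059523,
        0.00081893]), 'effort': array([ 3.57109762e-03, -5.31654453e+01, -3.52917409e+01,  7.10188039e-02,
        2.12754059e-02,  2.02913697e-05]), 'eef_pos': array([ 202.35726034, -511.41546853,  205.46086447]), 'eef_rot': array([3.14156646e+00, 1.80369294e-05, 3.76792964e-01]), 'wrist_force': array([-0.10735081,  0.26510505, -0.04394263]), 'moment': array([-0.00969121, -0.01646833, -0.00541456]), 'finger_gap': 93.8787888094372}
```

Run:
```python
import cv2
t=cv2.imread('pics/top0.png');s=cv2.imread('pics/side0.png')
cv2.imwrite('pics/t_crop.png',cv2.resize(t[60:330,130:390],None,fx=2.2,fy=2.2,interpolation=3))
cv2.imwrite('pics/s_crop.png',cv2.resize(s[150:345,130:400],None,fx=2.9,fy=2.9,interpolation=3))
```

```text
(no output)
```

View pics/t_crop.png

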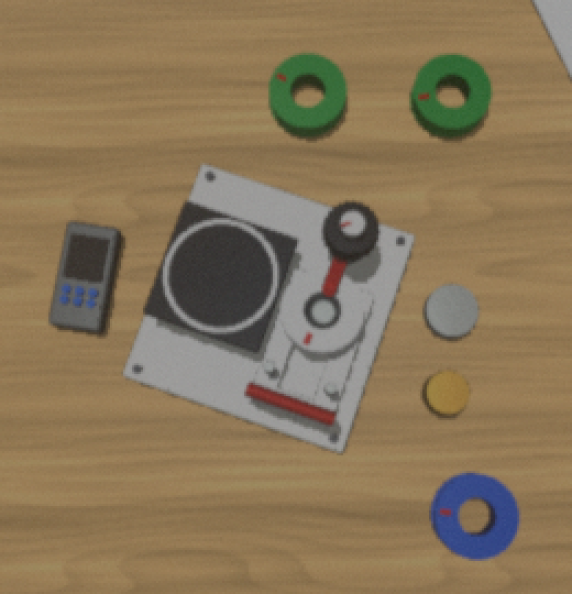

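View pics/s_crop.png

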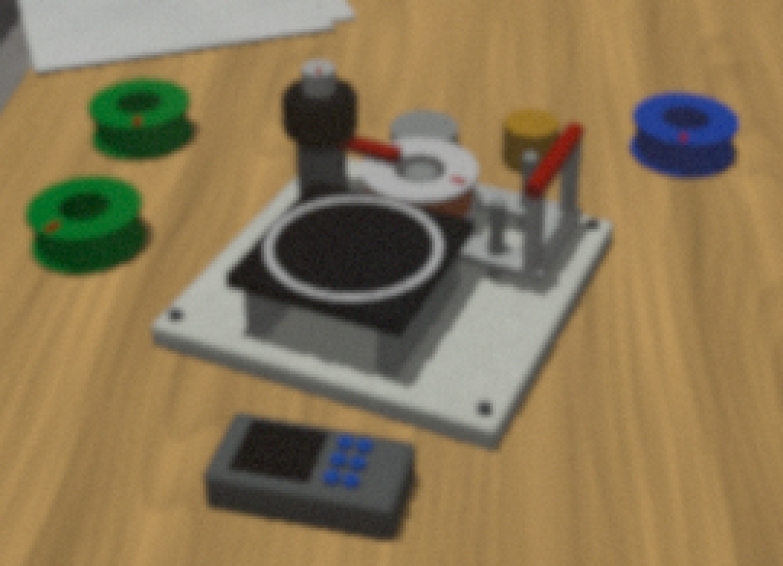

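View pics/top0.png

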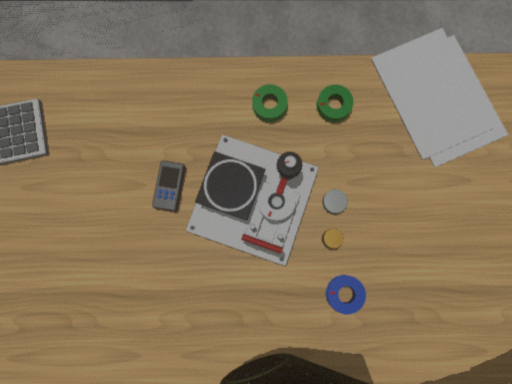

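The top picture shows the white coil on the spindle at about (277,205). The look-alikes are green coils at (270,103) and (335,103) and a blue one at (346,295). The red arm lies over the coil, the ring mark is at (231,185), the knobs at (290,163) and the handle at (263,244). I choose the white coil under the red arm, and next I fit the stand pose.

Run:
```python
from h import *
from scipy.optimize import least_squares
# feature list: crop pixel -> full
T=lambda u,v:(130+u/2.2,60+v/2.2); S=lambda u,v:(130+u/2.9,150+v/2.9)
F=[('top',T(205,164),(125,190,20)),('top',T(413,235),(125,-70,20)),('top',T(343,452),(-135,-70,20)),('top',T(124,376),(-135,190,20)),
('top',T(221,276),(0,116,76)),('top',T(351,231),(85,0,120)),('top',T(248,391),(-105,47,114)),('top',T(334,417),(-105,-47,114)),
('side',S(498,438),(-135,190,20)),('side',S(612,222),(-135,-70,20)),('side',S(155,327),(125,190,20)),
('side',S(353,248),(0,116,76)),('side',S(577,130),(-105,-47,112)),('side',S(535,188),(-105,47,110))]
cal={n:manip.calibration(n) for n in('top','side')}
def W(p,P): 
    c,s=np.cos(p[2]),np.sin(p[2]); return np.array([p[0]+c*P[0]-s*P[1],p[1]+s*P[0]+c*P[1],P[2]])
def res(p,F): return np.concatenate([np.array(proj(n,W(p,P),cal[n]))-uv for n,uv,P in F])
a=ptz('top',*T(323,312),74)
k=ptz('top',*T(351,231),120); print(a,k)
p0=[a[0],a[1],np.arctan2(k[1]-a[1],k[0]-a[0])]
for sel in(F,F[:8],F[8:]):
    r=least_squares(res,p0,args=(sel,),loss='soft_l1'); print(r.x); print(np.round(res(r.x,sel).reshape(-1,2),1).tolist())
r=least_squares(res,p0,args=(F,),loss='soft_l1');p=r.x; np.save('p.npy',p)
for n,P in dict(knob=(85,0,103),handle=(-105,0,107),coil=(0,0,57),mark=(0,116,76)).items():
    w=W(p,P);print(n,w.round(1),np.hypot(*w[:2]).round())
# coil candidates/bystanders
for n,(u,v),h in(('brass',(333,239),40),('steel',(335,201),25),('meter',(169,187),30),('g1',(270,103),34),('g2',(335,103),34),('blue',(346,295),34)): print(n,ptz('top',u,v,h).round())
```

```text
[549.18305169  21.07097255  74.        ] [626.32697764  -7.82888154 120.        ]
[ 5.49003446e+02  2.13020239e+01 -3.44056908e-01]
[[-2.3, -0.4], [1.2, 0.0], [-0.2, 1.4], [-1.8, 0.8], [-0.6, 0.4], [-0.2, -1.2], [-0.9, -0.6], [0.3, 1.5], [-0.2, -2.6], [0.9, -0.9], [-2.0, -0.7], [0.5, -0.9], [-0.4, -2.4], [-0.4, 0.0]]
[ 5.49476279e+02  2.00309410e+01 -3.46591482e-01]
[[-1.6, -0.7], [1.8, -0.1], [0.2, 1.2], [-1.3, 0.3], [0.0, 0.1], [0.4, -1.3], [-0.5, -0.9], [0.7, 1.3]]
[ 5.48400080e+02  2.50837252e+01 -3.45435295e-01]
[[-0.1, -1.1], [1.2, 0.1], [-2.2, 0.4], [0.5, 0.2], [-0.1, -1.4], [-0.1, 1.1]]
knob [629.   -7.4 103. ] 629.0
handle [450.2  56.7 107. ] 454.0
coil [549.   21.3  57. ] 549.0
mark [588.1 130.5  76. ] 602.0
brass [ 463. -112.   40.]
steel [ 556. -123.   25.]
meter [595. 284.  30.]
g1 [806.  33.  34.]
g2 [ 804. -131.   34.]
blue [ 332. -139.   34.]
```

```bash
python3 -m inch '{"grip":[1,1,1,1,1,1,1,1,1,1],"travel":[[3,5,3],[6,10,6],[10,16,9],[14,22,9.5],[18,28,9.5],[22,34,9.5],[26,40,9.5],[30,46,9.5],[33,51,9.5],[34,53,9.5]],"turn":[[0,0,0],[0,0,0],[0,0,0],[0,0,0],[0,0,0],[0,0,0],[0,0,0],[0,0,0],[0,0,0],[0,0,0]]}' 20; python3 -m inch '{"grip":[1,1,1,1],"travel":[[0.5,0.5,0],[0.5,0.5,0],[0.5,0.5,0],[0.5,0.5,0]],"turn":[[0,0,0],[0,0,0],[0,0,0],[0,0,0]]}'
python3 - <<'E'
from h import *
import pickle
c=manip.calibration('wrist');pickle.dump(c,open('pics/w1.pkl','wb'))
im,d=snap('wrist','w1')
for l in ['outer_grip','trim_dot','coil_mid','handle','mark']:
    for r in manip.look_for('wrist',l)[:2]: print(l,[round(x) for x in r['bbox']],round(r['p'],2))
print(manip.read_state()['clock'],c)
E
```

```text
clock: 2.35
eef_pos: [530.7, -0.3, 300.6]
eef_rot: [3.141, -0.0, 0.377]
wrist_force: [0.4, -1.3, 0.6]
finger_gap: 94.0
clock: 2.85
eef_pos: [535.3, 3.6, 300.9]
eef_rot: [3.141, -0.001, 0.375]
wrist_force: [0.4, -1.0, -0.2]
finger_gap: 93.6
outer_grip [249, 80, 315, 154] 0.68
outer_grip [277, 100, 305, 119] 0.29
trim_dot [277, 97, 306, 120] 0.68
coil_mid [261, 310, 312, 331] 0.96
coil_mid [208, 124, 276, 191] 0.85
handle [160, 113, 285, 250] 0.94
mark [94, 2, 331, 252] 0.59
mark [250, 84, 314, 154] 0.54
3.15 {'fx': 303.68741802500756, 'fy': 303.68741802500756, 'cx': 251.42707883320992, 'cy': 194.24990972617715, 'k1': -0.053113636620011624, 'world_from_camera': array([[ 3.66286509e-01,  9.05424153e-01,  2.14572358e-01,
         5.97448713e+02],
       [-9.30502116e-01,  3.56433319e-01,  8.43866187e-02,
         2.79290147e+01],
       [-7.50548931e-05, -2.30569713e-01,  9.73055806e-01,
         4.81275515e+02],
       [ 0.00000000e+00,  0.00000000e+00,  0.00000000e+00,
         1.00000000e+00]])}
```

View pics/w1.png

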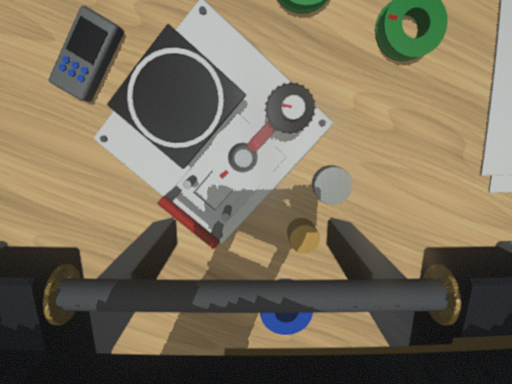

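The wrist view shows the stand clearly: knob (290,108), ring (176,97), spindle (243,157), handle from (160,200) to (215,243). I zoom in to refine the fit.

Run:
```python
import cv2
t=cv2.imread('pics/w1.png')
cv2.imwrite('pics/w1c.png',cv2.resize(t[0:255,85:345],None,fx=2.3*1.0,fy=2.3,interpolation=3))
```

```text
(no output)
```

View pics/w1c.png

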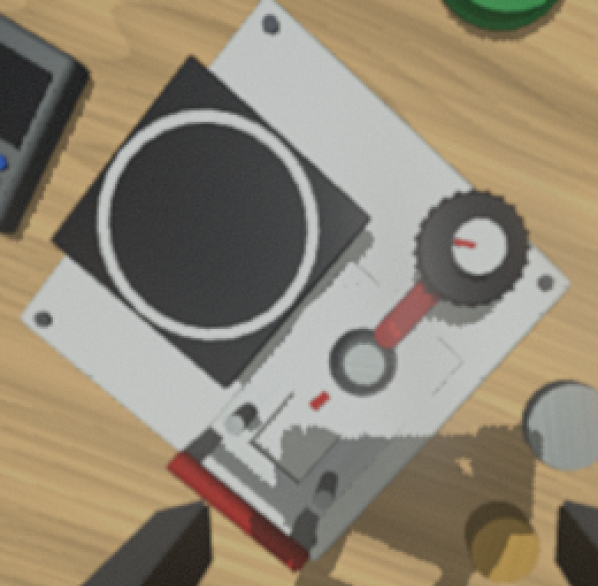

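Run:
```python
from h import *
import pickle
from scipy.optimize import least_squares
c=pickle.load(open('pics/w1.pkl','rb'))
G=lambda u,v:(85+u/2.3,v/2.3)
F=[(G(569,283),(125,-70,20)),(G(22,318),(-135,190,20)),(G(209,224),(0,116,76)),(G(191,55),(65,181,76)),(G(371,217),(65,51,76)),(G(228,388),(-65,51,76)),(G(52,241),(-65,181,76)),
(G(473,247),(85,0,120)),(G(480,246),(85,0,141)),(G(366,363),(0,0,70)),(G(177,463),(-105,47,112)),(G(300,560),(-105,-47,112)),(G(235,420),(-75,34,84)),(G(327,482),(-75,-34,84))]
def W(p,P): 
    a,s=np.cos(p[2]),np.sin(p[2]); return np.array([p[0]+a*P[0]-s*P[1],p[1]+s*P[0]+a*P[1],P[2]])
res=lambda p:np.concatenate([np.array(proj('wrist',W(p,P),c))-uv for uv,P in F])
r=least_squares(res,np.load('p.npy'),loss='soft_l1');p=r.x;print(p,np.round(res(p).reshape(-1,2),1).tolist())
np.save('p2.npy',p)
for n,P in dict(knob=(85,0,103),handle=(-105,0,107),pre=(0,-80,84),coil=(0,0,57),mark=(0,116,76)).items(): print(n,W(p,P).round(1))
# trim dot / arm angle now
w=lambda u,v,h:(lambda A,B:A+(B-A)*(h-A[2])/(B[2]-A[2]))(pt('wrist',*G(u,v),100,c)[:3],pt('wrist',*G(u,v),1000,c)[:3])
K=W(p,(85,0,0)); 
d=w(456,242,141)-K; print('dot',d.round(1),np.degrees(np.arctan2(d[1],d[0])-p[2]))
d=w(385,340,85)-K; print('arm',d.round(1),np.degrees(np.arctan2(d[1],d[0])-p[2]))
```

```text
[ 5.50290590e+02  2.03958940e+01 -3.48364301e-01] [[3.0, -0.7], [-2.3, 0.2], [0.0, 1.5], [-0.0, -1.6], [0.9, -0.4], [-0.5, 0.7], [-1.2, -0.5], [0.8, 0.0], [0.2, -0.5], [-0.3, -0.1], [-1.7, -1.9], [1.9, 2.2], [0.4, 1.6], [-0.9, 6.9]]
knob [630.2  -8.6 103. ]
handle [451.6  56.2 107. ]
pre [523.  -54.8  84. ]
coil [550.3  20.4  57. ]
mark [589.9 129.4  76. ]
dot [ -3.   11.3 141. ] 125.06888221049971
arm [-62.1  23.7  85. ] 179.1139931076401
```

```bash
python3 -m inch '{"grip":[1,1,1,1,1,1,1],"travel":[[3,-0.4,-3],[6,-0.8,-7],[9,-1.2,-10],[9.5,-1.2,-12],[9.5,-1.2,-12],[9.5,-1.2,-12],[9.5,-1.2,-12]],"turn":[[0,0,0],[0,0,0],[0,0,0],[0,0,0],[0,0,0],[0,0,0],[0,0,0]]}' 20
python3 - <<'E'
from h import *
import pickle
c=manip.calibration('wrist');pickle.dump(c,open('pics/w2.pkl','wb'))
im,d=snap('wrist','w2'); s=manip.read_state();print(s['eef_pos'],s['eef_rot'])
E
```

```text
clock: 4.03
eef_pos: [630.7, -7.4, 182.3]
eef_rot: [3.14, -0.003, 0.377]
wrist_force: [-0.2, 0.6, 0.1]
finger_gap: 93.9
[630.66760116  -7.4575615  182.05330075] [ 3.14039767e+00 -2.23778503e-03  3.76640670e-01]
```

View pics/w2.png

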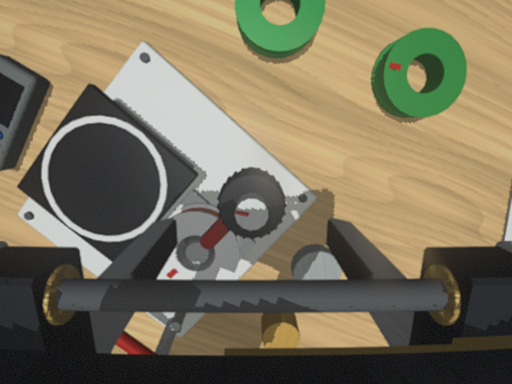

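The knob, at (252,205), sits midway between the fingertips (175 and 330). I descend, then check before closing.

```bash
python3 -c "
from h import *
print(ptz('wrist',251,213,141),ptz('wrist',252,202,120))"
python3 -m inch '{"grip":[1,1,1,1,1,1],"travel":[[0,0,-3],[0,-0.1,-6],[0,-0.1,-8],[0,-0.1,-9],[0,-0.1,-9],[0,-0.1,-9]],"turn":[[0,0,0],[0,0,0],[0,0,0],[0,0,0],[0,0,0],[0,0,0]]}' 15
```

```text
[630.26153747  -7.37943827 141.        ] [633.47577679  -6.9793756  120.        ]
clock: 4.82
eef_pos: [631.2, -8.5, 93.2]
eef_rot: [3.14, -0.004, 0.377]
wrist_force: [0.3, -0.1, -0.2]
finger_gap: 94.1
```

```bash
python3 -m inch '{"grip":[0.5,0,0,0,0],"travel":[[0,0,0],[0,0,-0.1],[0,0,-0.1],[0,0,-0.1],[0,0,-0.1]],"turn":[[0,0,0],[0,0,0],[0,0,0],[0,0,0],[0,0,0]]}' 20
```

```text
clock: 5.45
eef_pos: [630.7, -7.4, 92.2]
eef_rot: [3.142, -0.003, 0.377]
wrist_force: [-4.5, 7.0, 2.0]
finger_gap: 55.4
```

```bash
python3 -m inch '{"grip":[0,0,0,0,0,0,0,0,0,0],"travel":[[0,0,0],[0,0,0],[0,0,0],[0,0,0],[0,0,0],[0,0,0],[0,0,0],[0,0,0],[0,0,0],[0,0,0]],"turn":[[0,0,9],[0,0,18],[0,0,27],[0,0,36],[0,0,45],[0,0,54],[0,0,63],[0,0,72],[0,0,80],[0,0,80]]}' 20
python3 - <<'E'
from h import *
im,d=snap('wrist','w3');im,d=snap('side','s3'); s=manip.read_state();print(s['eef_pos'],s['eef_rot'],s['wrist_force'],s['moment'],s['finger_gap'])
E
```

```text
clock: 6.7
eef_pos: [629.3, -6.5, 92.2]
eef_rot: [-3.138, -0.005, 1.776]
wrist_force: [-14.1, 5.6, 6.6]
finger_gap: 55.6
[629.28086287  -6.54817909  92.15361112] [-3.13802396 -0.00522987  1.77384622] [-13.65824828   5.01106309   6.04818052] [0.99836813 2.03432222 0.10669023] 55.720432910852345
```

View pics/w3.png

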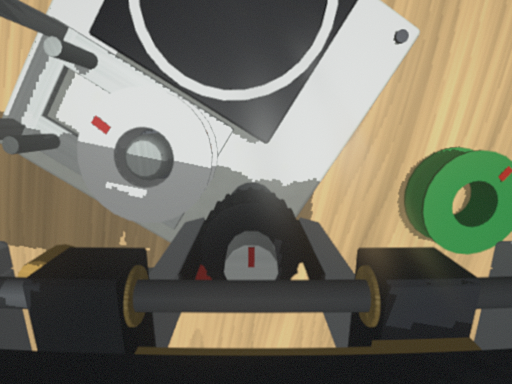

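The arm has left the coil; its red end shows near (205,270) beside the knob. I release, rise and check the pointer and arm angle.

```bash
python3 -m inch '{"grip":[1,1,1,1,1,1,1,1,1],"travel":[[0,0,0],[0,0,0],[0,0,0],[0,0,3],[0,0,7],[-4,0,12],[-8,3,16],[-11,4,17],[-11,4,17]],"turn":[[0,0,0],[0,0,0],[0,0,0],[0,0,0],[0,0,0],[0,0,0],[0,0,0],[0,0,0],[0,0,0]]}' 20
python3 - <<'E'
from h import *
import pickle
c=manip.calibration('wrist');pickle.dump(c,open('pics/w4.pkl','wb'))
im,d=snap('wrist','w4'); s=manip.read_state();print(s['eef_pos'],s['eef_rot'],s['wrist_force'])
p=np.load('p2.npy');C,S=np.cos(p[2]),np.sin(p[2])
for P in ((85,0,120),(85,0,141),(0,0,70),(-105,0,107)): print(P,proj('wrist',np.array([p[0]+C*P[0]-S*P[1],p[1]+S*P[0]+C*P[1],P[2]]),c))
E
```

```text
clock: 7.92
eef_pos: [518.6, 34.1, 264.0]
eef_rot: [-3.141, -0.005, 1.775]
wrist_force: [0.1, 1.1, -0.7]
finger_gap: 93.8
[519.29992079  33.60610582 262.90357329] [-3.13979106 -0.00476016  1.77438705] [ 0.19687347 -0.42014293  0.11793167]
(85, 0, 120) (np.float64(339.25519865336), np.float64(240.79989903368173))
(85, 0, 141) (np.float64(344.6738727761166), np.float64(248.0850364981331))
(0, 0, 70) (np.float64(273.6944178348309), np.float64(193.0770552362922))
(-105, 0, 107) (np.float64(196.19592033047692), np.float64(152.04877175676862))
```

View pics/w4.png

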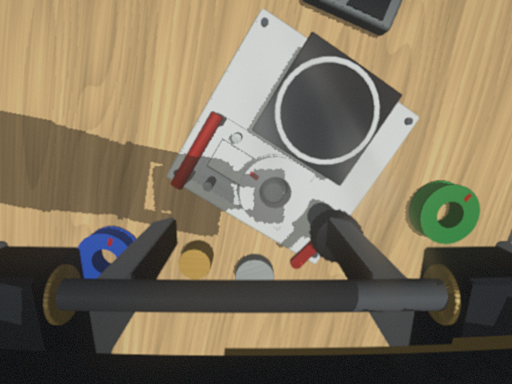

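The red arm now points along the stand's −y, at (303,256), clear of the coil. The handle, from (217,117) to (178,184), matches the model. Next I go to the handle.

```bash
python3 -m inch '{"grip":[0.3,0.2,0.2,0.2,0.2,0.2,0.2],"travel":[[-2,0.6,-2],[-4,1.2,-5],[-6.8,2.3,-8],[-6.8,2.3,-11],[-6.8,2.3,-11],[-6.8,2.3,-11],[-6.8,2.3,-11]],"turn":[[0,0,-8],[0,0,-16],[0,0,-24],[0,0,-31.7],[0,0,-31.7],[0,0,-31.7],[0,0,-31.7]]}' 20
python3 - <<'E'
from h import *
im,d=snap('wrist','w5'); s=manip.read_state();print(s['eef_pos'],s['eef_rot'],s['finger_gap'])
p=np.load('p2.npy');C,S=np.cos(p[2]),np.sin(p[2])
for P in ((-105,47,107),(-105,0,107),(-105,-47,107),(85,0,141)): print(P,np.round(proj('wrist',np.array([p[0]+C*P[0]-S*P[1],p[1]+S*P[0]+C*P[1],P[2]])),1))
E
```

```text
clock: 8.85
eef_pos: [452.1, 56.5, 153.8]
eef_rot: [-3.141, -0.005, 1.223]
wrist_force: [-0.5, 0.5, 0.2]
finger_gap: 56.5
[451.90333176  56.51656116 153.67545194] [-3.14093479 -0.00527373  1.2222042 ] 56.41457946847006
(-105, 47, 107) [250.9 150.2]
(-105, 0, 107) [251.  210.9]
(-105, -47, 107) [251.  266.3]
(85, 0, 141) [521.8 223.7]
```

View pics/w5.png

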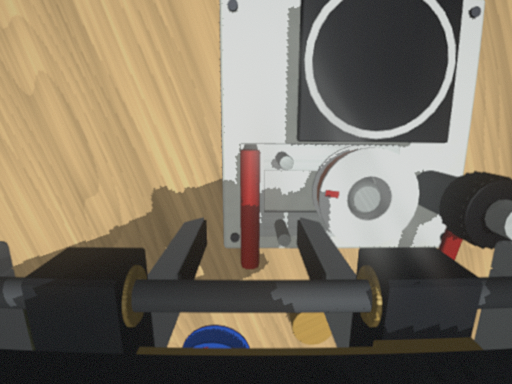

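The handle is upright in the image at column 250, between the fingertips (205 and 300), and matches the model. I descend and grip.

```bash
python3 -m inch '{"grip":[0.2,0.2,0.2,0.2,-1,-1,-1,-1,-1],"travel":[[0,0,-3],[0,0,-5.5],[0,0,-6.5],[0,0,-6.5],[0,0,-6.5],[0,0,-6.5],[0,0,-6.5],[0,0,-6.5],[0,0,-6.5]],"turn":[[0,0,0],[0,0,0],[0,0,0],[0,0,0],[0,0,0],[0,0,0],[0,0,0],[0,0,0],[0,0,0]]}' 45
```

```text
clock: 10.02
eef_pos: [450.8, 56.9, 88.7]
eef_rot: [-3.138, -0.005, 1.222]
wrist_force: [-10.6, 3.5, 7.6]
finger_gap: 13.9
```

Gripped (13.9 mm on a 15 mm bar). I raise slowly to just below the stop.

```bash
python3 -m inch '{"grip":[-1,-1,-1,-1,-1,-1,-1,-1,-1,-1],"travel":[[0,0,0.4],[0,0,0.8],[0,0,1.2],[0,0,1.6],[0,0,2.0],[0,0,2.4],[0,0,2.8],[0,0,3.2],[0,0,3.6],[0,0,3.6]],"turn":[[0,0,0],[0,0,0],[0,0,0],[0,0,0],[0,0,0],[0,0,0],[0,0,0],[0,0,0],[0,0,0],[0,0,0]]}' 50
```

```text
clock: 11.28
eef_pos: [450.7, 56.9, 124.4]
eef_rot: [-3.137, -0.005, 1.222]
wrist_force: [2.7, 1.6, -7.9]
finger_gap: 13.9
```

```bash
python3 -m inch '{"grip":[-1,-1,-1,-1],"travel":[[0,0,0.2],[0,0,0.3],[0,0,0.4],[0,0,0.4]],"turn":[[0,0,0],[0,0,0],[0,0,0],[0,0,0]]}' 50
python3 -m inch '{"grip":[-1,-1,-1],"travel":[[0,0,0.2],[0,0,0.2],[0,0,0.2]],"turn":[[0,0,0],[0,0,0],[0,0,0]]}'
python3 - <<'E'
from h import *
im,d=snap('side','s6'); im=cv2.imread('pics/s6.png');cv2.imwrite('pics/s6c.png',cv2.resize(im[130:320,160:380],None,fx=3,fy=3,interpolation=3));s=manip.read_state();print(s['eef_pos'],s['wrist_force'],s['finger_gap'])
E
```

```text
clock: 11.78
eef_pos: [450.6, 56.8, 126.9]
eef_rot: [-3.137, -0.005, 1.222]
wrist_force: [11.9, 1.3, -27.1]
finger_gap: 13.8
clock: 12.15
eef_pos: [450.6, 56.8, 127.1]
eef_rot: [-3.136, -0.004, 1.222]
wrist_force: [17.2, 1.1, -33.1]
finger_gap: 13.9
[450.54281688  56.81244613 127.04067674] [ 16.65733534   1.17612175 -33.99468887] 13.846027069784133
```

View pics/s6c.png

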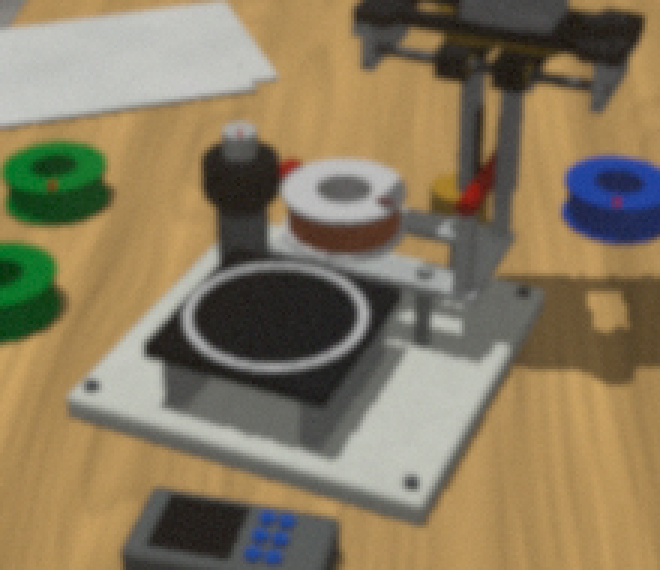

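The coil is up on the fork with the fork at its stop: 38.3 mm rise and the force climbing. I release, rise and look.

```bash
python3 -m inch '{"grip":[0.06,0.06,0.06,0.06,0.06,0.06,0.06],"travel":[[0,0,-0.1],[0,0,-0.1],[0,0,-0.1],[0,0,3],[0,0,7],[0,0,11],[0,0,11]],"turn":[[0,0,0],[0,0,0],[0,0,0],[0,0,0],[0,0,0],[0,0,0],[0,0,0]]}' 20
python3 -m inch '{"grip":[0.06,0.06,0.06,0.06,0.06,0.06],"travel":[[2.5,-4,0],[5,-8,0],[7.2,-11.2,0],[7.2,-11.2,0],[7.2,-11.2,0],[7.2,-11.2,0]],"turn":[[0,0,0],[0,0,0],[0,0,0],[0,0,0],[0,0,0],[0,0,0]]}' 20
python3 - <<'E'
from h import *
im,d=snap('wrist','w7'); s=manip.read_state();print(s['eef_pos'],s['eef_rot'],s['finger_gap'])
p=np.load('p2.npy');C,S=np.cos(p[2]),np.sin(p[2])
for P in ((-105,0,145),(0,0,112),(85,0,141),(0,116,76)): print(P,np.round(proj('wrist',np.array([p[0]+C*P[0]-S*P[1],p[1]+S*P[0]+C*P[1],P[2]])),1))
E
```

```text
clock: 13.08
eef_pos: [451.6, 56.9, 239.9]
eef_rot: [-3.141, -0.006, 1.222]
wrist_force: [0.2, 0.2, -0.6]
finger_gap: 49.7
clock: 13.82
eef_pos: [523.2, -54.3, 239.9]
eef_rot: [-3.141, -0.006, 1.223]
wrist_force: [1.2, -0.4, -0.2]
finger_gap: 49.6
[523.26128472 -54.34365253 240.03629576] [-3.14134418 -0.00651733  1.22283533] 49.801032329275095
(-105, 0, 145) [132.7 108.9]
(0, 0, 112) [251.3 110. ]
(85, 0, 141) [346.1 108.9]
(0, 116, 76) [251.3  -3. ]
```

View pics/w7.png

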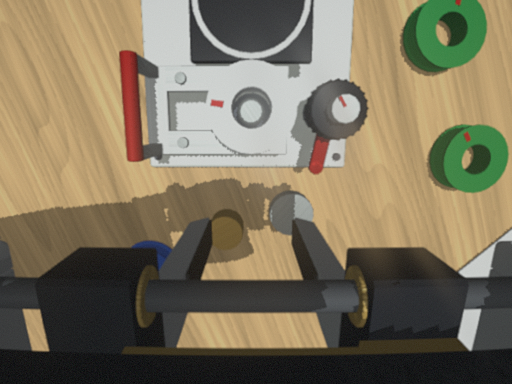

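Run:
```python
import cv2
from h import *
t=cv2.imread('pics/w7.png')[70:185,290:400];cv2.imwrite('pics/w7c.png',cv2.resize(t,None,fx=5,fy=5,interpolation=3))
for f,(x0,y0,x1,y1),yaw in(('w1',(270,90,310,125),.377),('w3',(235,240,270,275),1.774),('w7',(325,85,365,115),1.223)):
    im=cv2.imread(f'pics/{f}.png').astype(int)[y0:y1,x0:x1]
    m=(im[:,:,2]>im[:,:,1]+45)
    v,u=np.nonzero(m); q=np.c_[u,v].astype(float); c=q.mean(0); w,V=np.linalg.eigh(np.cov((q-c).T)); d=V[:,1]; 
    a=np.degrees(np.arctan2(-d[1],d[0])); print(f,len(q),c+[x0,y0],'axis world deg',(a-90+np.degrees(yaw))%180)
```

```text
w1 22 [286.77272727 105.36363636] axis world deg 99.29946347650971
w3 95 [251. 257.] axis world deg 101.64271285620804
w7 32 [342.      100.71875] axis world deg 97.72460738605675
```

View pics/w7c.png

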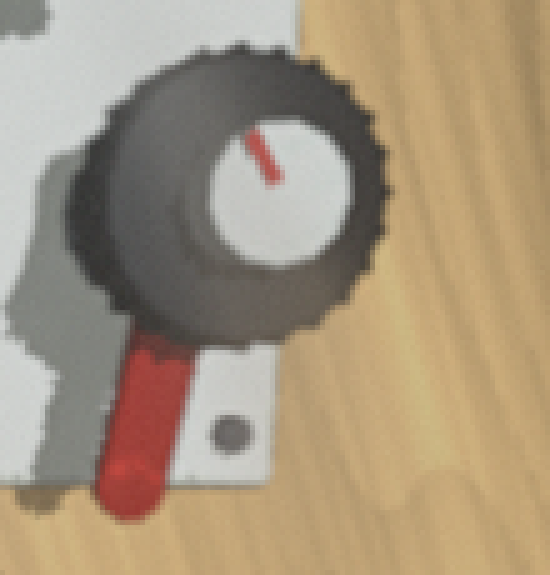

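The trim pointer has the same world direction, about 99°, in all three views, so it has not turned. The coil, at (251,108), is where expected. I descend behind the coil on the −y side.

```bash
python3 -m inch '{"grip":[0.06,0.06,0.06,0.06,0.06,0.06],"travel":[[0,0,-5],[0,0,-10],[0,0,-14],[0,0,-15.4],[0,0,-15.4],[0,0,-15.4]],"turn":[[0,0,0],[0,0,0],[0,0,0],[0,0,0],[0,0,0],[0,0,0]]}' 20
```

```text
clock: 14.62
eef_pos: [524.1, -54.4, 87.7]
eef_rot: [3.139, -0.007, 1.223]
wrist_force: [-0.3, -0.5, 0.1]
finger_gap: 49.4
```

```bash
python3 -m inch '{"grip":[0.06,0.06,0.06,0.06,0.06,0.06,0.06,0.06,0.06,0.06],"travel":[[0.34,0.94,-0.2],[0.68,1.88,-0.2],[0.9,2.5,-0.2],[1.1,3.0,-0.2],[1.26,3.5,-0.2],[1.43,3.95,-0.2],[1.6,4.4,-0.2],[1.77,4.9,-0.2],[1.95,5.35,-0.2],[2.1,5.8,-0.2]],"turn":[[0,0,0],[0,0,0],[0,0,0],[0,0,0],[0,0,0],[0,0,0],[0,0,0],[0,0,0],[0,0,0],[0,0,0]]}' 20
python3 - <<'E'
from h import *
im,d=snap('wrist','w8'); s=manip.read_state();print(s['eef_pos'],s['wrist_force'],s['finger_gap'])
E
```

```text
clock: 15.88
eef_pos: [545.2, 3.9, 85.7]
eef_rot: [3.139, -0.007, 1.223]
wrist_force: [-0.7, -1.8, 0.5]
finger_gap: 49.7
[545.35612774   4.35854676  85.73274692] [-0.12178215  0.08237614  0.30463025] 49.88341444507744
```

View pics/w8.png

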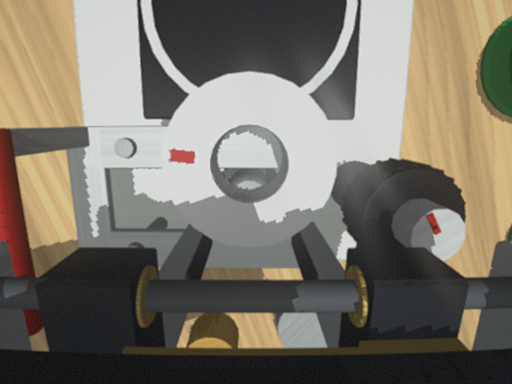

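The coil is sliding, centred at (249,159) between the fingers, with its front edge at the deck. I continue.

```bash
python3 -m inch '{"grip":[0.06,0.06,0.06,0.06,0.06,0.06,0.06,0.06,0.06,0.06],"travel":[[0.2,0.56,0],[0.41,1.13,0],[0.61,1.69,0],[0.82,2.26,0],[1.02,2.82,0],[1.23,3.38,0],[1.43,3.95,0],[1.64,4.51,0],[1.84,5.08,0],[2.05,5.64,0]],"turn":[[0,0,0],[0,0,0],[0,0,0],[0,0,0],[0,0,0],[0,0,0],[0,0,0],[0,0,0],[0,0,0],[0,0,0]]}' 20
python3 - <<'E'
from h import *
im,d=snap('wrist','w9'); snap('top','t9'); s=manip.read_state();print(s['eef_pos'],s['wrist_force'],s['finger_gap'])
p=np.load('p2.npy');C,S=np.cos(p[2]),np.sin(p[2]);dx,dy=s['eef_pos'][:2]-p[:2];print('tool in stand',C*dx+S*dy,-S*dx+C*dy)
E
```

```text
clock: 17.18
eef_pos: [565.9, 61.3, 85.5]
eef_rot: [3.14, -0.007, 1.223]
wrist_force: [-1.3, -0.9, -0.4]
finger_gap: 49.9
[565.98763892  61.52042907  85.5718998 ] [-0.35332138  0.52989281 -0.41764838] 49.930394241721594
tool in stand 0.7158593451154616 44.01263785504753
```

View pics/w9.png

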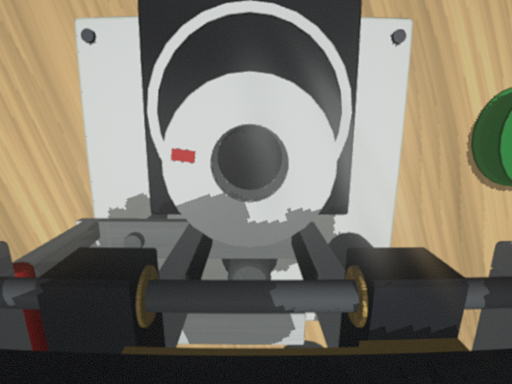

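Run:
```python
from h import *
p=np.load('p2.npy');C,S=np.cos(p[2]),np.sin(p[2])
st=lambda w:(C*(w[0]-p[0])+S*(w[1]-p[1]),-S*(w[0]-p[0])+C*(w[1]-p[1]))
for h in(110,112):
  print('coil from edges',h,[np.round(st(ptz('wrist',u,v,h)),1) for u,v in((162,158),(337,158),(249,71),(249,246))])
print('ring outer l,r,top',[np.round(st(ptz('wrist',u,v,76)),1) for u,v in((147,100),(352,100),(249,2))])
```

```text
coil from edges 110 [array([-45.4,  92.6]), array([45.1, 92.7]), array([ -0.4, 135. ]), array([-0.5, 44.2])]
coil from edges 112 [array([-44.8,  92.8]), array([44.5, 92.9]), array([ -0.4, 134.7]), array([-0.5, 45. ])]
ring outer l,r,top [array([-62.5, 124.2]), array([ 61.9, 124.4]), array([ -0.6, 178.6])]
```

The coil is at stand (−0.2, 90) and the ring at (0, 116.5), so I need another 26.5 mm.

```bash
python3 -m inch '{"grip":[0.06,0.06,0.06,0.06,0.06,0.06,0.06,0.06],"travel":[[0.15,0.42,0],[0.3,0.85,0],[0.45,1.27,0],[0.6,1.7,0],[0.72,2.0,0],[0.82,2.25,0],[0.88,2.42,0],[0.9,2.48,0]],"turn":[[0,0,0],[0,0,0],[0,0,0],[0,0,0],[0,0,0],[0,0,0],[0,0,0],[0,0,0]]}' 20
python3 -m inch '{"grip":[0.06,0.06,0.06,0.06,0.06],"travel":[[-0.5,-1.4,0],[-1,-2.8,0],[-1.5,-4.2,0],[-2,-5.6,0],[-2,-5.6,0]],"turn":[[0,0,0],[0,0,0],[0,0,0],[0,0,0],[0,0,0]]}' 20
python3 - <<'E'
from h import *
im,d=snap('wrist','w10')
E
```

```text
clock: 18.27
eef_pos: [575.0, 86.4, 85.5]
eef_rot: [3.139, -0.007, 1.224]
wrist_force: [-0.9, -1.7, -0.3]
finger_gap: 50.0
clock: 18.9
eef_pos: [554.8, 29.3, 85.7]
eef_rot: [3.139, -0.008, 1.222]
wrist_force: [0.2, 0.0, -0.5]
finger_gap: 49.7
```

View pics/w10.png

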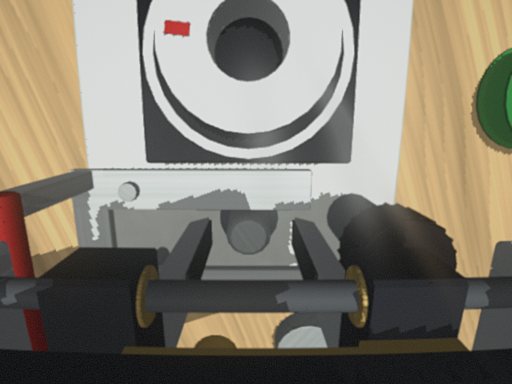

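The coil is on the deck inside the ring and the fingers are clear of it. I rise and back off for the final check.

```bash
python3 -m inch '{"grip":[0.06,0.06,0.06,0.06,0.06,0.06,0.06,0.06],"travel":[[0,0,4],[0,0,9],[-1,-3,14],[-3,-8,17],[-5,-13,18],[-5,-13,18],[-5,-13,18],[-5,-13,18]],"turn":[[0,0,0],[0,0,0],[0,0,0],[0,0,0],[0,0,0],[0,0,0],[0,0,0],[0,0,0]]}' 20
python3 - <<'E'
from h import *
import pickle
c=manip.calibration('wrist');pickle.dump(c,open('pics/w11.pkl','wb'))
im,d=snap('wrist','w11');snap('side','s11');snap('top','t11')
a=cv2.imread('pics/s11.png')[150:345,130:400];b=cv2.imread('pics/t11.png')[60:330,130:390]
cv2.imwrite('pics/s11c.png',cv2.resize(a,None,fx=2.9,fy=2.9,interpolation=3));cv2.imwrite('pics/t11c.png',cv2.resize(b,None,fx=2.2,fy=2.2,interpolation=3))
E
```

```text
clock: 19.95
eef_pos: [505.3, -99.0, 265.2]
eef_rot: [3.14, -0.008, 1.224]
wrist_force: [0.3, -0.9, -0.9]
finger_gap: 50.2
```

View pics/w11.png

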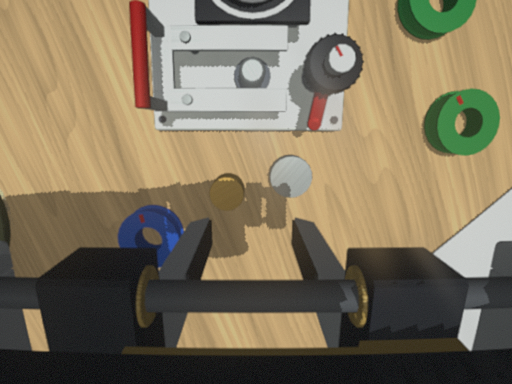

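View pics/s11c.png

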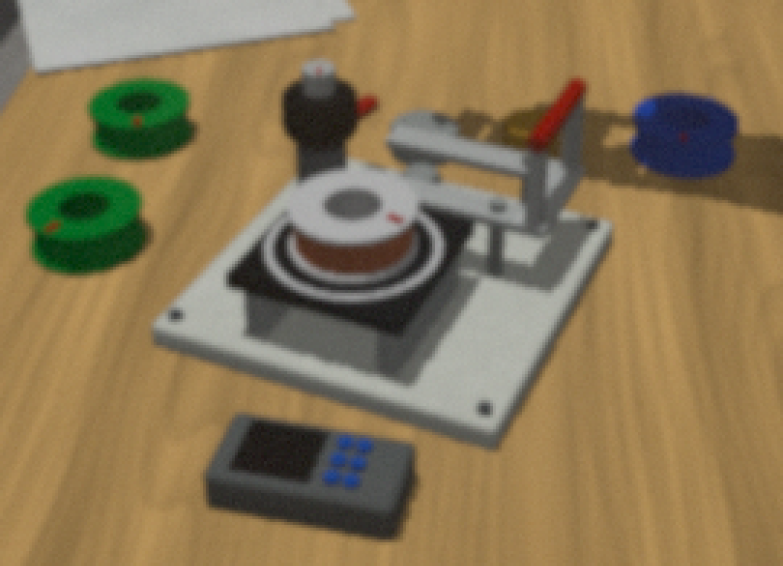

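View pics/t11c.png

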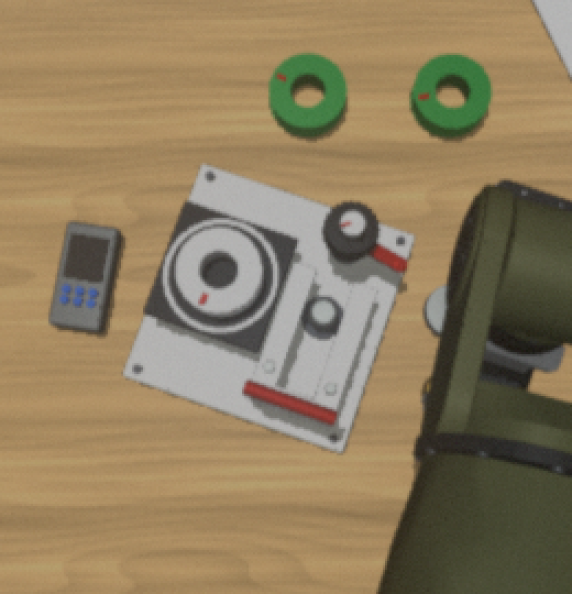

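The coil lies flat inside the ring: in the top crop the coil is at (219,271) and the ring at (221,276). The fork is up, the arm clear, the trim knob unchanged and the bystanders are in place. I run one numeric check, then hand in.

Run:
```python
from h import *
p=np.load('p2.npy');C,S=np.cos(p[2]),np.sin(p[2])
st=lambda w:np.round((C*(w[0]-p[0])+S*(w[1]-p[1]),-S*(w[0]-p[0])+C*(w[1]-p[1])),1)
T=lambda u,v:(130+u/2.2,60+v/2.2)
print('coil',st(ptz('top',*T(219,271),110)),'ring',st(ptz('top',*T(221,276),76)))
s=manip.read_state();print(s['clock'],s['wrist_force'],np.abs(s['qd']).max());print(manip.sign_off())
```

```text
coil [ -1.1 114.5] ring [ -0.7 115.5]
20.1 [ 0.94606971 -0.26985218 -0.72859589] 0.00590458035729372
the job is handed in; nothing more can be done
None
```

The job is done and handed in at about 20 s. I turned the outer knob 80° anticlockwise and raised the fork by its handle to the top stop (38.3 mm of rise, force climbing). Then I pushed the coil onto the deck with both fingers.

**Last checks:**
- **Coil:** it lies flat at stand (−1.1, 114.5) mm, about 1 mm from the ring centre as measured in the same picture.
- **Hold-down arm and fork:** the arm is clear of the coil and the fork is up.
- **Trim knob:** its pointer read 98–102° in all three wrist views I measured, before and after the turn; a first rough estimate of 105° was less exact.
- **Other objects:** the meter and green coils look unmoved from above. The brass and steel samples and the blue coil were partly hidden by the robot arm in the last top view, but the last wrist view shows all three standing as expected.
- **Forces:** the wrist force was at most about 38 N in the readings I took, at the fork's top stop.

No check failed.

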